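Close the freezer rack and thread its lock rod

ROBOT

A 6-joint arm with a two-finger parallel gripper is mounted at the origin on a cart in front of the work surface, level with it; the furniture and walls round the work are solid. World frame = base frame: x ahead of the robot, y to its left, z up, the work surface at z = 0. Lengths are in m, angles in degrees, forces in N, time in s.
With the tool pointing down it reaches from about 0.375 to 0.925 m from the base axis. Payload 5.7 kg.
Tool frame: the origin (TCP) lies at the very end of the fingers, on their centre line; the grasp point (between the pads) lies tcp_to_grasp behind it (tcp_to_grasp is the distance from the TCP to the grasp point, in m); z points along the fingers, y is the line along which they close (so a half turn about z gives the same grasp; the last joint's range is limited). The gripper opens to 88 mm and grips with 3 to 60 N. Pads are 20 mm wide; open, the fingers measure 115 mm over their backs; the gripper's body (75 mm by 178 mm) begins 61 mm behind the grasp point.
Start: joints at [-82.225, 20.558, 86.54, -0, 72.909, -6.595], TCP at [0.149, -0.581, 0.223] pointing down, gripper open.
Joint ranges: [-170.27, 170.27], [-57.76, 135], [12.27, 136.19], [-55.21, 235.2], [11.17, 155.16], [-170.74, 170.74]. Speed limits (degrees/s): [136.94, 136.94, 180, 180, 180, 180].

INTERFACE

Orientations are given as a 3x3 rotation matrix whose columns are the frame's x, y, z axes.
In Python, from rig import read_state, read_camera, get_calibration, job_done, tcp_to_grasp gives the robot as it stands. The module is installed in compiled form; this text tells all that it offers.
- The arm moves only by the shell command python3 -m crank 'ROWS' [FORCE]. ROWS is text: rows parted by semicolons, each of 7 numbers parted by spaces: the shift along the world's x, y, z in m, then the turn, a rotation vector about the world's x, y, z in rad, then the opening, from 0 (shut) to 1 (fully open). In form: dx dy dz rx ry rz hand; .... A call has 1 to 12 rows; each row shifts and turns the commanded pose from where the row before left it; what a row does not reach is not made up. A row lasts 1/12 s, in which the tool goes at most 41.7 mm and 7.16 degrees, less where a joint would pass 70% of its speed; a pose out of reach is approached as far as the arm can. A call is refused whole if a number of a shift passes 0.0417 or a number of a turn 0.125, either way. A call with a gripper value outside its range is refused whole. The fingers move at their own pace and stop on an object; FORCE is the grip in N (left out, the last holds). Time passes only in rows, so rows that do not move let the fingers close. It gives the time, the measured TCP pose, the force, the opening and the grip force at its end, in the units of the state.
- read_state(): the state, without advancing time (a new reading comes with each control period).
- read_camera(name): name is "scene" or "top"; returns (picture, depth): 384x512x3 uint8, red, green, blue; 384x512 float32, m along the optical axis (not along the pixel's ray), 0 where there is no reading.
- get_calibration(name): a dict with "fov_y" (degrees; the focal length in pixels is half the picture's height over the tangent of half this angle, whatever the lens; pixels are square), "cx", "cy" (the principal point, pixels), "R" (3x3) and "t" (3): a world point X has camera coordinates R X + t. Camera axes: x right, y down, z forward; pixel columns grow to the right and rows downward; lengths in m; the calibration is good to about 2 mm. A picture is of the moment at which its call begins. get_calibration takes no time and is no camera call.
- job_done(): hands the job in; it is judged then, once.
The state is a dict: "time": time; "q": joint angles; "joint_velocities": joint speeds; "tau": joint torques, N m; "tool_pos": TCP position; "tool_rot": TCP orientation; "ft_force": force on the tool from outside, world axes, zero at the start; "torque": the same for the moment, N m; "grip_width": opening from 0.0 (shut) to 1.0 (fully open); "gripper_force": force on a finger pad.
Only numpy, scipy, OpenCV 4.12 (cv2) and the standard library are available. Lean on these libraries where they do the work, as an engineer would, in place of code of your own. Each camera call takes 0.05 s, during which the arm holds its last target. There are 200 camera calls.

TASK

Get the small two-drawer freezer rack ready to go back in the freezer: gently push its open upper drawer fully home, then take the yellow-handled lock rod out of its block and thread it straight down through the holes of the upper drawer's tab, the lower drawer's tab and the rack's base tab until its collar sits on the upper tab, and let go. The drawers rattle sideways in the frame, so the holes do not quite line up: feel the rod in without forcing it, and leave the jar, bottles and vial standing where they are.

Things in the scene. Friction and masses are not known exactly. Their poses are not given: they have to be found in the camera images.
- rack: Aluminium two-drawer rack, 160 deep x 130 wide x 124 mm tall, fixed. Origin: centre of its underside; x to its back, y to its left seen from the front, z up; the drawers face -x. Drawer fronts are flat panels 120 mm wide, at x = -83 mm when home; the upper spans z = 70-114 mm, the lower z = 22-66 mm. A level steel tab sticks out of the middle of each panel.
- upper_mid (a point): Point fixed on the rack where the centre of the upper drawer tab's hole (9.5 mm, on the tab's upper face) would be with the drawer home and midway: x = -102, y = 0, z = 110 mm in the rack's frame. The tab is 35 mm long, 30 wide, 4 thick, its nose at x = -118 mm when home. The drawer really stands up to 6 mm to either side along y (not measured); a sideways push of about 2 N shifts it.
- lower_mid (a point): The same for the lower drawer's tab (same tab, same hole): x = -102, y = 0, z = 62 mm in the rack's frame. The lower drawer too stands up to 6 mm to either side along y, independently of the upper one and not measured; about 2 N shifts it.
- base_hole (a point): Centre of the 9.5 mm hole in the fixed base tab, on the tab's upper face: x = -102, y = 0, z = 18 mm in the rack's frame. The tab is 4 mm thick, with 14 mm of air under it. Axes as the rack's.
- upper_drawer (a joint): How far the upper drawer stands open, m: 0 fully home against its stop, grows as it comes out to the front (at most 0.09). It starts 0.03 to 0.065 open. Slides with about 2 N of friction and stays where it is left.
- lower_drawer (a joint): The same for the lower drawer, which starts home (0).
- lock_rod: Straight steel lock rod, 8 mm thick, with a flat end whose edge is bevelled 0.8 mm, a 21 mm collar 4 mm thick and a yellow cylindrical handle 18 mm in diameter and 44 mm long; 152 mm over all, 65 to 105 g. Origin: the centre of that end (the nose); z runs along the rod to the handle. The collar's underside is at z = 104 mm, the handle spans z = 108 to 152 mm. It starts upright in the block, its nose 6 mm above the bench.
- rod_tip (a point): End of the lock rod's nose; z along the rod to the handle.
- rod_grip (a point): Point on the rod's axis at the middle of its yellow handle, 134 mm from the nose: where to hold it (18 mm across).
- rod_block: White plastic parking block, 60 x 60 x 52 mm, fixed, on a black foot 64 x 64 mm, with one hole 9.5 mm wide and 46 mm deep in the middle of its top, in which the rod stands. Origin: centre of its underside.
- jar: Bystander: jar with a blue cap, 53 mm in diameter, 86 mm tall, loose. Origin: centre of its underside. Its place and the rod block's may be exchanged.
- green_bottle: Bystander: small bottle with a green cap, 46 mm in diameter, 92 mm tall, loose. Origin: centre of its underside.
- red_bottle: Bystander: small bottle with a red cap, 44 mm in diameter, 98 mm tall, loose. Origin: centre of its underside.
- vial: Bystander: vial with a red cap, 24 mm in diameter, 60 mm tall, loose. Origin: centre of its underside.
Things that resemble listed ones, but are neither listed nor needed, are in the scene too. What is meant by the lock_rod is not pink or purple, and is the smaller of those in its own colour.

How it is judged:
By the outcome, as a careful person would: the job done as asked, in the order asked, and still so for the second after the job is handed in, with the robot touching nothing.
It also fails if it takes over 72 s, if anything falls off the work surface, if the arm or the gripper's body presses on something with over 40 N, if the wrist force passes 120 N, or if a joint passes its speed limit or range.

## Working session

There is one attempt and no reset: what is moved stays moved. The work goes in short steps, Python scripts to look and compute and a shell command to move; the robot and the scene stay as the last step left them, time stands still between calls to the robot, and variables do not carry over. Pictures are saved under pics/ and viewed, at most 10 in all, crops included, and the job is handed in when it is done.

```bash
mkdir -p pics
cat > h.py <<'E'
import numpy as np, cv2
from rig import *
def K(n):
    c=get_calibration(n); f=192/np.tan(np.radians(c["fov_y"]/2)); return f,c["cx"],c["cy"],np.array(c["R"]),np.array(c["t"])
def ray(n,u,v):
    f,cx,cy,R,t=K(n); d=R.T@np.array([(u-cx)/f,(v-cy)/f,1]); return -R.T@t,d
def onz(n,u,v,z):
    o,d=ray(n,u,v); return o+d*(z-o[2])/d[2]
def pts(n,D):
    f,cx,cy,R,t=K(n); v,u=np.mgrid[:384,:512]; P=np.stack([(u-cx)/f*D,(v-cy)/f*D,D],-1); return (P-t)@R
def proj(n,X):
    f,cx,cy,R,t=K(n); p=R@np.array(X)+t; return cx+f*p[0]/p[2],cy+f*p[1]/p[2]
E
python3 - <<'E'
from h import *
for n in("scene","top"):
    p,d=read_camera(n); cv2.imwrite(f"pics/{n}0.png",cv2.resize(p[:,:,::-1],(800,600),interpolation=cv2.INTER_CUBIC)); np.savez(f"{n}0.npz",p=p,d=d)
    print(n,K(n))
s=read_state();print(s,tcp_to_grasp)
E
```

```text
scene (np.float64(385.9235604464236), 259.9764971420259, 182.25934143657508, array([[-7.86722230e-01, -6.17306718e-01,  7.40541019e-04],
       [-3.75735912e-01,  4.77901500e-01, -7.93997910e-01],
       [ 4.89786338e-01, -6.24934054e-01, -6.07920037e-01]]), array([0.45910566, 0.30057804, 0.8918349 ]))
top (np.float64(368.12910728749034), 259.0165264082755, 183.10777375660393, array([[-0.01877254, -0.99981337, -0.00456197],
       [-0.99785136,  0.01902178, -0.06269642],
       [ 0.0627715 ,  0.0033752 , -0.99802222]]), array([0.0111947 , 0.58307714, 1.34592676]))
{'time': 0.1, 'q': array([-8.22242958e+01,  2.05934652e+01,  8.65904828e+01, -3.10132783e-03,
        7.29089062e+01, -6.59551684e+00]), 'joint_velocities': array([ 0.05584713, -0.11350617, -0.15271577,  0.11034588,  0.05155396,
        0.05464599]), 'tau': array([ 2.06610557e-04, -5.16358173e+01, -2.71406901e+01,  6.77838223e-02,
        2.76911468e-02, -3.35016546e-05]), 'tool_pos': array([ 0.148805  , -0.58062944,  0.22191252]), 'tool_rot': array([[ 9.68704012e-01,  2.48218580e-01, -2.70523511e-04],
       [ 2.48218691e-01, -9.68702702e-01,  1.59870964e-03],
       [ 1.34772581e-04, -1.61582544e-03, -9.99998685e-01]]), 'ft_force': array([-0.6424858 ,  0.62044345, -0.35483386]), 'torque': array([-0.02177854,  0.00161015, -0.00108661]), 'gripper_force': 0.0, 'grip_width': 1.003936431954048} 0.0187
```

View pics/scene0.png

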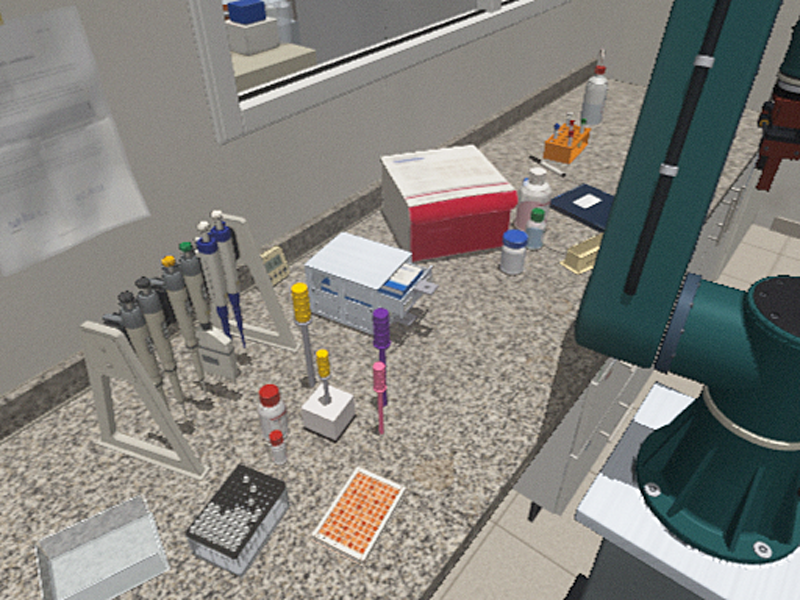

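View pics/top0.png

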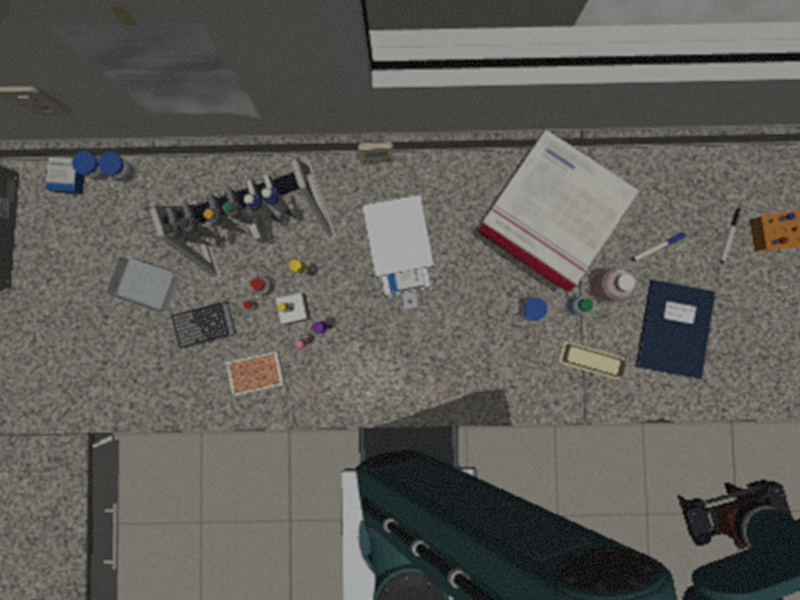

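The scene view shows the rack at (360,280) with its upper drawer open, the short yellow rod in the white block at (325,380), and a larger yellow rod at (300,320). In the top view the rack is at (398,237), the drawer tab at (410,300), the block at (292,307) and the jar at (535,308).

Run:
```python
from h import *
for n in("top","scene"):
    z=np.load(n+"0.npz");p,d=z["p"],z["d"];P=pts(n,d);hsv=cv2.cvtColor(p,cv2.COLOR_RGB2HSV)
    # yellow handles
    m=cv2.inRange(hsv,(18,120,90),(34,255,255))
    k,l,st,c=cv2.connectedComponentsWithStats(m)
    for i in range(1,k):
        if st[i,4]>12:
            q=P[l==i]; print(n,"yel",st[i],c[i].round(1),np.median(q,0).round(3),q[:,2].max().round(3))
    # rack top
    m=((abs(P[...,2]-.124)<.006)&(P[...,0]>.4)&(P[...,0]<.85)&(abs(P[...,1])<.2)).astype(np.uint8)
    m=cv2.morphologyEx(m,cv2.MORPH_OPEN,np.ones((3,3)))
    k,l,st,c=cv2.connectedComponentsWithStats(m); 
    for i in range(1,k):
        if st[i,4]>150:
            q=P[l==i]; r=cv2.minAreaRect(q[:,:2].astype(np.float32)); print(n,"rack",st[i],r,q[:,2].mean(),"\n",cv2.boxPoints(r))
    # tab level 0.110
    m=((abs(P[...,2]-.110)<.006)&(P[...,0]>.4)&(P[...,0]<.62)&(abs(P[...,1])<.1)).astype(np.uint8)
    q=P[m>0]; print(n,"tab",len(q),q.min(0),q.max(0),np.median(q,0))
    # block top
    m=((abs(P[...,2]-.055)<.008)&(P[...,1]>.05)&(P[...,1]<.35)&(P[...,0]>.4)&(P[...,0]<.7)&(p.min(2)>110)).astype(np.uint8)
    k,l,st,c=cv2.connectedComponentsWithStats(m)
    for i in range(1,k):
        if st[i,4]>60: q=P[l==i]; print(n,"blk",st[i],cv2.minAreaRect(q[:,:2].astype(np.float32)),q[:,2].mean())
p=np.load("top0.npz")["p"]; a=cv2.resize(p[150:225,165:285,::-1],(800,500),interpolation=cv2.INTER_CUBIC); cv2.imwrite("pics/crop1.png",a)
```

```text
top yel [130 134   7   6  30] [133.  136.5] [0.711 0.368 0.308] 0.312
top yel [185 166   8   8  51] [188.7 169.6] [0.62  0.222 0.214] 0.221
top yel [177 194   6   5  24] [179.9 196.2] [0.536 0.264 0.157] 0.162
top rack [ 233  126   44   51 1650] ((0.6892797350883484, 0.01248006522655487), (0.16026528179645538, 0.12959055602550507), 9.86461067199707) 0.12315778340876746 
 [[ 0.59923106  0.06258899]
 [ 0.6214326  -0.0650856 ]
 [ 0.7793284  -0.03762886]
 [ 0.75712687  0.09004574]]
top tab 247 [ 0.52921243 -0.06577509  0.10403656] [0.61851385 0.06171786 0.11594212] [ 0.57716583 -0.00992846  0.11244063]
top blk [177 188  19  20 203] ((0.5349677801132202, 0.2635771632194519), (0.05911112204194069, 0.05845923721790314), 11.310101509094238) 0.05147808343096391
scene yel [103 164   9   7  48] [107.4 166.8] [0.706 0.369 0.308] 0.31
scene yel [186 181  13  25 246] [192.3 193. ] [0.612 0.229 0.193] 0.78
scene yel [202 223   9  19 125] [206.4 231.8] [0.532 0.269 0.144] 0.78
scene rack [ 195  149   66   37 1433] ((0.690715491771698, 0.01589682698249817), (0.1623782068490982, 0.13497740030288696), 9.808420181274414) 0.1241902308393057 
 [[ 0.59921616  0.06856812]
 [ 0.6222101  -0.06443629]
 [ 0.7822148  -0.03677446]
 [ 0.7592209   0.09622995]]
scene tab 361 [ 0.52917051 -0.06226076  0.10401639] [0.61975621 0.06800813 0.11597802] [0.57226019 0.00440114 0.1106793 ]
scene blk [192 245  34  26 450] ((0.5355607867240906, 0.2658405900001526), (0.06320279836654663, 0.062092818319797516), 10.348429679870605) 0.05199688131548204
```

View pics/crop1.png

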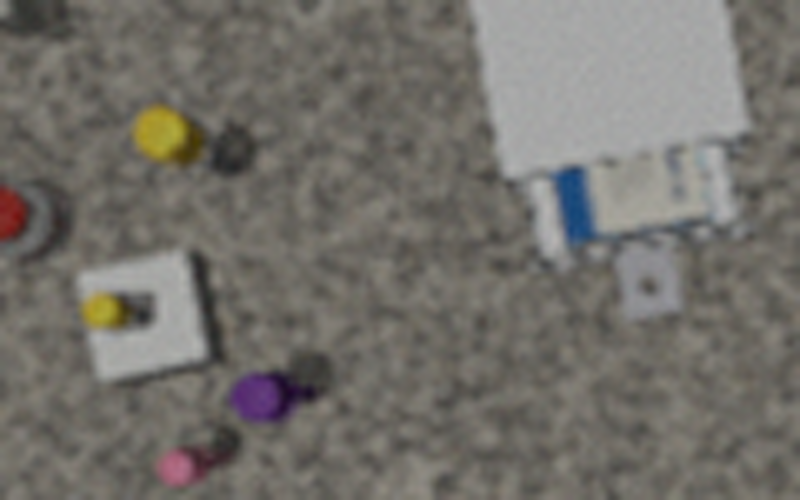

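Run:
```python
from h import *
a=np.radians(9.86);ex=np.array([np.cos(a),np.sin(a)]);ey=np.array([-ex[1],ex[0]]);O=np.array([.690,.0135])
h=onz("top",262.5,192.75,.110);print("hole",h,"rack",(h[:2]-O)@ex,(h[:2]-O)@ey)
z=np.load("top0.npz");P=pts("top",z["d"]);
hsv=cv2.cvtColor(z["p"],cv2.COLOR_RGB2HSV)
for nm,u,v in(("purple",204,209),("pink",192,220),("yelbig",188,169),("yel",180,196),("jar",342,197)):
    q=P[v-2:v+3,u-2:u+3].reshape(-1,3);print(nm,np.median(q,0).round(3),q[:,2].max().round(3))
# rod top disc centre: brightest yellow cap, ray at z=.158
m=cv2.inRange(hsv,(18,120,90),(34,255,255));v,u=np.nonzero(m[190:203,172:188]);print("rod top",onz("top",u.mean()+172,v.mean()+190,.155))
m=cv2.inRange(cv2.cvtColor(np.load("scene0.npz")["p"],cv2.COLOR_RGB2HSV),(18,120,90),(34,255,255));v,u=np.nonzero(m[220:245,198:214]);
o,dd=ray("scene",u.mean()+198,v.mean()+220);print("rod scene @.136",onz("scene",u.mean()+198,v.mean()+220,.136))
for w in("upper",-102,0),("lower",-102,0):print(O+w[1]/1e3*ex)
```

```text
hole [ 0.54385872 -0.01153875  0.11      ] rack -0.14827030993153492 0.0003565251200989706
purple [0.492 0.176 0.203] 0.208
pink [0.456 0.225 0.151] 0.156
yelbig [0.62  0.224 0.215] 0.22
yel [0.536 0.264 0.157] 0.162
jar [ 0.525 -0.291  0.084] 0.093
rod top [0.53604994 0.26399429 0.155     ]
rod scene @.136 [0.53733513 0.2634061  0.136     ]
[ 0.58950663 -0.00396661]
[ 0.58950663 -0.00396661]
```

```bash
python3 -m crank '.017 .028 0 0 0 0 0;.017 .028 0 0 0 0 0;.017 .028 0 0 0 0 0;.017 .028 0 0 0 0 0;.017 .028 0 0 0 0 0;.017 .028 0 0 0 0 0;.017 .028 0 0 0 0 0;.017 .028 0 0 0 0 0;.017 .028 0 0 0 0 0;.017 .028 0 0 0 0 0;.017 .028 0 0 0 -.078 0;.017 .028 0 0 0 0 0' 10
python3 -m crank '.017 .028 0 0 0 0 0;.017 .028 0 0 0 0 0;.017 .028 0 0 0 0 0;.017 .028 0 0 0 0 0;.017 .028 0 0 0 0 0;.017 .028 0 0 0 0 0;.017 .028 0 0 0 0 0;.017 .028 0 0 0 0 0;0 0 0 0 0 0 0;0 0 0 0 0 0 0'
```

```text
time: 1.1
tool_pos: [0.3532, -0.2435, 0.2225]
tool_rot: [[0.986, 0.168, -0.0], [0.168, -0.986, 0.0], [-0.0, -0.0, -1.0]]
ft_force: [0.2, 0.0, -0.2]
grip_width: 0.134
gripper_force: 0.0
time: 1.93
tool_pos: [0.4891, -0.0199, 0.2223]
tool_rot: [[0.985, 0.175, -0.001], [0.175, -0.985, 0.0], [-0.001, -0.0, -1.0]]
ft_force: [-0.9, -0.9, -0.9]
grip_width: 0.001
gripper_force: 0.0
```

```bash
python3 -m crank '0 0 -.035 0 0 0 0;0 0 -.035 0 0 0 0;0 0 -.035 0 0 0 0;0 0 -.032 0 0 0 0;0 0 0 0 0 0 0;.0099 .0017 0 0 0 0 0;.0099 .0017 0 0 0 0 0;.0049 .0009 0 0 0 0 0;.0049 .0009 0 0 0 0 0;.0049 .0009 0 0 0 0 0;.0049 .0009 0 0 0 0 0;0 0 0 0 0 0 0'
python3 -m crank '.003 .0005 0 0 0 0 0;.003 .0005 0 0 0 0 0;.003 .0005 0 0 0 0 0;.003 .0005 0 0 0 0 0;.003 .0005 0 0 0 0 0;.003 .0005 0 0 0 0 0;.003 .0005 0 0 0 0 0;.003 .0005 0 0 0 0 0'
```

```text
time: 2.93
tool_pos: [0.53, -0.0141, 0.0864]
tool_rot: [[0.985, 0.172, 0.002], [0.172, -0.985, -0.0], [0.002, 0.0, -1.0]]
ft_force: [0.2, 0.3, 0.0]
grip_width: 0.005
gripper_force: 0.0
time: 3.6
tool_pos: [0.5524, -0.01, 0.0855]
tool_rot: [[0.985, 0.172, -0.0], [0.172, -0.985, 0.0], [-0.0, -0.0, -1.0]]
ft_force: [-1.5, 0.2, 0.5]
grip_width: 0.003
gripper_force: 1.1
```

```bash
python3 -m crank '.002 .0003 0 0 0 0 0;.002 .0003 0 0 0 0 0;.002 .0003 0 0 0 0 0;.002 .0003 0 0 0 0 0'
python3 -m crank '.0015 .0003 0 0 0 0 0;.0015 .0003 0 0 0 0 0;0 0 0 0 0 0 0'
python3 - <<'E'
from h import *
p,d=read_camera("scene");cv2.imwrite("pics/s2.png",cv2.resize(p[140:230,190:310,::-1],(800,600),interpolation=cv2.INTER_CUBIC))
E
```

```text
time: 3.93
tool_pos: [0.5602, -0.0089, 0.0855]
tool_rot: [[0.985, 0.172, -0.0], [0.172, -0.985, 0.0], [-0.0, -0.0, -1.0]]
ft_force: [-2.8, 1.3, -0.1]
grip_width: 0.006
gripper_force: 1.0
time: 4.18
tool_pos: [0.5625, -0.0085, 0.0854]
tool_rot: [[0.985, 0.172, -0.002], [0.172, -0.985, -0.0], [-0.002, -0.0, -1.0]]
ft_force: [-4.9, 0.2, 1.4]
grip_width: 0.003
gripper_force: 2.1
```

View pics/s2.png

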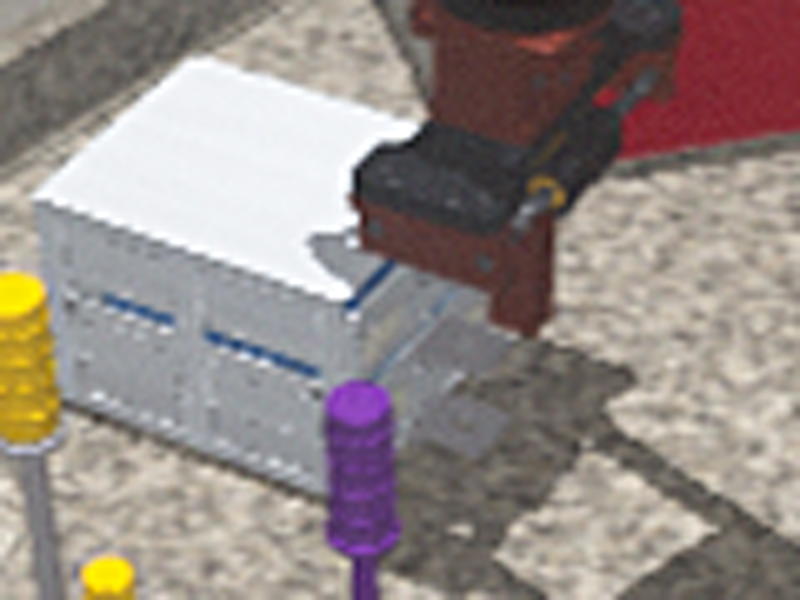

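The fingers are against the tab's nose at (515,335), with the drawer nearly home. I'll push a bit more and watch the force.

```bash
python3 -m crank '.001 .0002 0 0 0 0 0;0 0 0 0 0 0 0'; python3 -m crank '.001 .0002 0 0 0 0 0;0 0 0 0 0 0 0'
```

```text
time: 4.4
tool_pos: [0.5625, -0.0085, 0.0854]
tool_rot: [[0.985, 0.172, -0.003], [0.172, -0.985, -0.0], [-0.003, -0.0, -1.0]]
ft_force: [-6.6, -0.2, 4.0]
grip_width: 0.005
gripper_force: 3.6
time: 4.57
tool_pos: [0.5625, -0.0085, 0.0854]
tool_rot: [[0.985, 0.172, -0.005], [0.172, -0.985, -0.001], [-0.005, -0.0, -1.0]]
ft_force: [-9.9, -2.0, 7.3]
grip_width: 0.007
gripper_force: 4.9
```

```bash
python3 -m crank '-.01 -.0017 0 0 0 0 0;-.02 -.0035 0 0 0 0 0;0 0 .035 0 0 0 .6;0 0 .04 0 0 0 .6;0 0 .04 0 0 0 .6;0 0 .04 0 0 0 .6;0 .03 0 0 0 .12 .6;0 .04 0 0 0 0 .6;0 .04 0 0 0 0 .6;0 .04 0 0 0 0 .6;0 .04 0 0 0 0 .6;0 .04 0 0 0 0 .6'
python3 -m crank '0 .04 0 0 0 0 .6;0 .007 0 0 0 0 .6;0 0 0 0 0 0 .6;0 0 0 0 0 0 .6'
python3 - <<'E'
from h import *
p,d=read_camera("top");np.savez("top1.npz",p=p,d=d);a=cv2.resize(p[160:205,230:290,::-1],(400,300),interpolation=cv2.INTER_CUBIC)
p,d=read_camera("scene");np.savez("scene1.npz",p=p,d=d);b=cv2.resize(p[160:220,215:295,::-1],(400,300),interpolation=cv2.INTER_CUBIC)
cv2.imwrite("pics/t3.png",np.hstack([a,b]))
E
```

```text
time: 5.57
tool_pos: [0.5362, 0.2188, 0.2413]
tool_rot: [[0.958, 0.288, 0.004], [0.288, -0.958, 0.001], [0.004, 0.0, -1.0]]
ft_force: [0.4, 0.3, -1.7]
grip_width: 0.596
gripper_force: 0.0
time: 5.9
tool_pos: [0.5357, 0.2636, 0.2407]
tool_rot: [[0.957, 0.29, 0.001], [0.29, -0.957, -0.0], [0.001, 0.001, -1.0]]
ft_force: [0.0, -0.4, 1.0]
grip_width: 0.599
gripper_force: 0.0
```

View pics/t3.png

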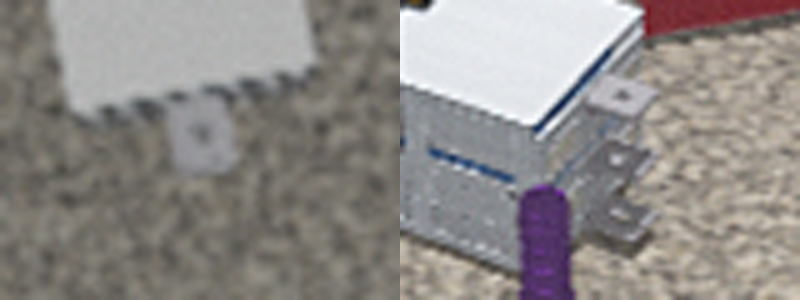

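The drawer is home. In the scene crop the three holes are visible at (625,96), (620,160) and (622,216). In the top crop the upper hole is at (202,132).

Run:
```python
from h import *
a=np.radians(9.86);ex=np.array([np.cos(a),np.sin(a)]);ey=np.array([-ex[1],ex[0]]);O=np.array([.690,.0135])
def s(n,u,v,z,l):
    h=onz(n,u,v,z)[:2];print(l,h.round(4),"rack",((h-O)@ex*1e3).round(1),((h-O)@ey*1e3).round(1))
s("top",259.9,179.4,.110,"up top")
for l,x,y,z in(("up",225,96,.11),("low",220,160,.062),("base",222,216,.018)): s("scene",215+x/5-.4,160+y/5-.4,z,l)
# tab centroid by plane points
for n in("top","scene"):
    P=pts(n,np.load(n+"1.npz")["d"]);X=(P[...,:2]-O)@ex;Y=(P[...,:2]-O)@ey
    for l,z in(("up",.11),("low",.062),("base",.018)):
        m=(abs(P[...,2]-z)<.005)&(X<-.09)&(X>-.125)&(abs(Y)<.03)
        if m.sum()>20: print(n,l,m.sum(),"x",X[m].min(),"y mid",(np.percentile(Y[m],3)+np.percentile(Y[m],97))/2,np.ptp(Y[m]))
    m=(abs(P[...,2]-.124)<.005)&(abs(X)<.1)&(abs(Y)<.08);r=cv2.minAreaRect(P[m][:,:2].astype(np.float32));print(r)
```

```text
up top [ 0.5902 -0.0034] rack -101.2 0.4
up [ 0.5885 -0.0044] rack -103.0 -0.3
low [ 0.5912 -0.0031] rack -100.1 0.6
base [ 0.5906 -0.0041] rack -101.0 -0.3
top up 66 x -0.11919271481993991 y mid 0.000440592409855646 0.029769606968831453
((0.689089298248291, 0.012528598308563232), (0.15992572903633118, 0.12980452179908752), 9.584925651550293)
scene up 71 x -0.11898657687840491 y mid 0.004230852452483235 0.031843257602919395
scene low 64 x -0.11857144571720808 y mid 0.0003045525041875715 0.03380835987882437
scene base 67 x -0.11839531543870319 y mid 0.0013574567942580837 0.03285556023653465
((0.6847681403160095, 0.012885533273220062), (0.15004873275756836, 0.1347508430480957), 8.627964973449707)
```

```bash
python3 -m crank '0 0 -.03 0 0 0 .6;0 0 -.03 0 0 0 .6;0 0 -.03 0 0 0 .6;0 0 -.0292 0 0 0 .6;0 0 0 0 0 0 .6;0 0 0 0 0 0 0;0 0 0 0 0 0 0;0 0 0 0 0 0 0;0 0 0 0 0 0 0;0 0 0 0 0 0 0;0 0 0 0 0 0 0;0 0 0 0 0 0 0' 25
```

```text
time: 7.0
tool_pos: [0.5361, 0.2643, 0.1226]
tool_rot: [[0.957, 0.289, 0.002], [0.289, -0.957, 0.001], [0.002, -0.0, -1.0]]
ft_force: [-0.2, 0.1, 6.0]
grip_width: 0.204
gripper_force: 25.0
```

```bash
python3 -m crank '0 0 .005 0 0 0 0;0 0 .01 0 0 0 0;0 0 .015 0 0 0 0;0 0 .02 0 0 0 0;0 0 .02 0 0 0 0;0 0 .02 0 0 0 0;0 0 .02 0 0 0 0;0 0 .01 0 0 0 0;0 0 0 0 0 0 0;0 0 0 0 0 0 0'
python3 - <<'E'
from h import *
s=read_state();print(s["tool_pos"],s["ft_force"],s["torque"])
p,d=read_camera("scene");cv2.imwrite("pics/s4.png",cv2.resize(p[150:270,150:310,::-1],(800,600),interpolation=cv2.INTER_CUBIC));np.savez("scene2.npz",p=p,d=d)
E
```

```text
time: 7.83
tool_pos: [0.5353, 0.2637, 0.2416]
tool_rot: [[0.957, 0.289, 0.001], [0.289, -0.957, 0.0], [0.001, -0.0, -1.0]]
ft_force: [0.5, 0.1, -1.4]
grip_width: 0.199
gripper_force: 25.0
[0.53526062 0.26372412 0.24164366] [ 0.48008115  0.10344115 -1.43640719] [-0.0214045  -0.00079264 -0.01136228]
```

View pics/s4.png

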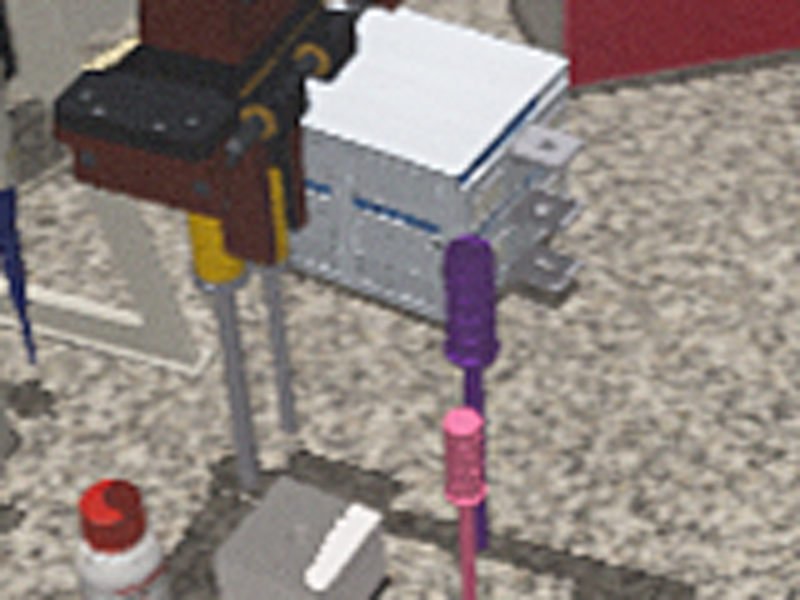

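The rod is held upright with its nose at (290,430), clear of the block. Moving over the upper tab.

```bash
python3 -m crank '.0023 -.011 0 0 0 0 0;.0046 -.0223 0 0 0 -.12 0;.0046 -.0223 0 0 0 0 0;.0046 -.0223 0 0 0 0 0;.0046 -.0223 0 0 0 0 0;.0046 -.0223 0 0 0 0 0;.0046 -.0223 0 0 0 0 0;.0046 -.0223 0 0 0 0 0;.0046 -.0223 0 0 0 0 0;.0046 -.0223 0 0 0 0 0;.0046 -.0223 0 0 0 0 0;.0046 -.0223 0 0 0 0 0'
python3 -m crank '.0023 -.0113 0 0 0 0 0;.0023 -.0113 0 0 0 0 0;.002 0 0 0 0 0 0;0 0 -.008 0 0 0 0;0 0 0 0 0 0 0;0 0 0 0 0 0 0'
python3 - <<'E'
from h import *
p,d=read_camera("scene");cv2.imwrite("pics/s5.png",cv2.resize(p[140:220,215:295,::-1],(600,600),interpolation=cv2.INTER_CUBIC));np.savez("scene3.npz",p=p,d=d)
s=read_state();tp=s["tool_pos"];print(tp,s["ft_force"])
print("nose expected px", proj("scene",[tp[0],tp[1],tp[2]-.1153]))
E
```

```text
time: 8.88
tool_pos: [0.5872, 0.0056, 0.2399]
tool_rot: [[0.985, 0.172, -0.003], [0.172, -0.985, 0.0], [-0.003, -0.001, -1.0]]
ft_force: [0.6, -0.5, -0.8]
grip_width: 0.2
gripper_force: 25.0
time: 9.38
tool_pos: [0.5939, -0.0139, 0.2325]
tool_rot: [[0.985, 0.173, -0.002], [0.173, -0.985, 0.001], [-0.002, -0.001, -1.0]]
ft_force: [0.7, 0.6, -1.5]
grip_width: 0.198
gripper_force: 25.0
[ 0.59422537 -0.01397181  0.23291234] [-0.12997544  0.24505659 -0.15884895]
nose expected px (np.float64(260.0892776692579), np.float64(174.41936435772524))
```

View pics/s5.png

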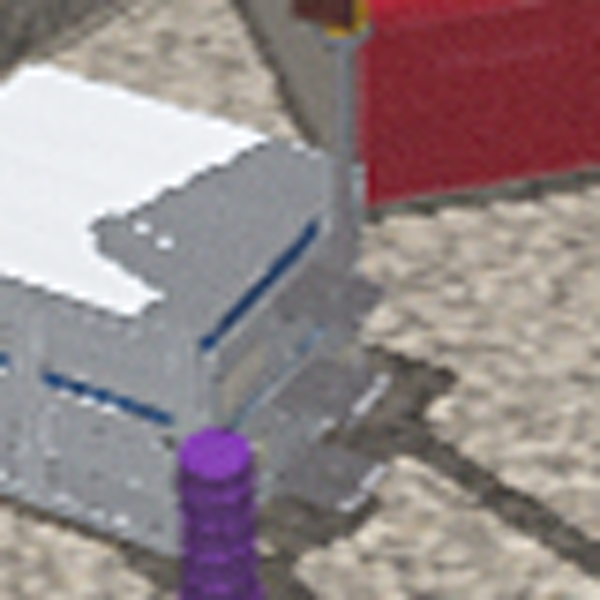

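The rod reads about 1 cm too far to the right (nose near (345,265)), because I overshot in y. Correcting, then descending gently.

```bash
python3 -m crank '-.005 .01 0 0 0 0 0;0 0 0 0 0 0 0;0 0 0 0 0 0 0;0 0 -.003 0 0 0 0;0 0 -.002 0 0 0 0;0 0 0 0 0 0 0'
python3 -m crank '0 0 -.001 0 0 0 0;0 0 -.001 0 0 0 0;0 0 -.001 0 0 0 0;0 0 0 0 0 0 0'
python3 -m crank '0 0 -.001 0 0 0 0;0 0 -.001 0 0 0 0;0 0 0 0 0 0 0'
```

```text
time: 9.93
tool_pos: [0.5895, -0.0051, 0.2279]
tool_rot: [[0.985, 0.172, -0.001], [0.172, -0.985, 0.0], [-0.001, -0.0, -1.0]]
ft_force: [-1.1, -0.1, -0.8]
grip_width: 0.199
gripper_force: 25.0
time: 10.27
tool_pos: [0.5902, -0.0052, 0.226]
tool_rot: [[0.985, 0.172, 0.001], [0.172, -0.985, 0.0], [0.001, 0.0, -1.0]]
ft_force: [-1.6, 0.1, 3.2]
grip_width: 0.198
gripper_force: 25.0
time: 10.52
tool_pos: [0.5906, -0.005, 0.2249]
tool_rot: [[0.985, 0.172, 0.002], [0.172, -0.985, 0.0], [0.002, 0.0, -1.0]]
ft_force: [-1.8, 0.6, 8.8]
grip_width: 0.196
gripper_force: 25.0
```

```bash
python3 -m crank '-.0007 0 .0015 0 0 0 0;0 0 0 0 0 0 0';  python3 -m crank '-.0007 0 0 0 0 0 0;0 0 0 0 0 0 0'; python3 -m crank '-.0007 0.0005 0 0 0 0 0;0 0 0 0 0 0 0'
```

```text
time: 10.68
tool_pos: [0.5894, -0.0048, 0.2254]
tool_rot: [[0.985, 0.172, 0.001], [0.172, -0.985, 0.001], [0.001, -0.0, -1.0]]
ft_force: [-0.4, 1.1, 3.1]
grip_width: 0.2
gripper_force: 25.0
time: 10.85
tool_pos: [0.589, -0.005, 0.2253]
tool_rot: [[0.985, 0.172, 0.001], [0.172, -0.985, 0.0], [0.001, -0.0, -1.0]]
ft_force: [1.7, 1.6, 3.9]
grip_width: 0.202
gripper_force: 25.0
time: 11.02
tool_pos: [0.5884, -0.0047, 0.2253]
tool_rot: [[0.985, 0.172, 0.002], [0.172, -0.985, -0.0], [0.002, 0.0, -1.0]]
ft_force: [1.6, 1.4, 4.3]
grip_width: 0.197
gripper_force: 25.0
```

```bash
python3 -m crank '.0003 0.0006 0 0 0 0 0;0 0 0 0 0 0 0';  python3 -m crank '0 .0006 0 0 0 0 0;0 0 0 0 0 0 0'; python3 -m crank '0 0.0006 0 0 0 0 0;0 0 0 0 0 0 0'
```

```text
time: 11.18
tool_pos: [0.5885, -0.0043, 0.2252]
tool_rot: [[0.985, 0.172, 0.001], [0.172, -0.985, -0.001], [0.001, 0.001, -1.0]]
ft_force: [0.2, -0.1, 4.8]
grip_width: 0.197
gripper_force: 25.0
time: 11.35
tool_pos: [0.5883, -0.0038, 0.2251]
tool_rot: [[0.985, 0.172, 0.001], [0.172, -0.985, -0.001], [0.001, 0.001, -1.0]]
ft_force: [2.2, -0.6, 4.6]
grip_width: 0.2
gripper_force: 25.0
time: 11.52
tool_pos: [0.5875, -0.0027, 0.2243]
tool_rot: [[0.985, 0.172, -0.001], [0.172, -0.985, 0.0], [-0.001, -0.001, -1.0]]
ft_force: [1.7, 0.2, 0.4]
grip_width: 0.203
gripper_force: 25.0
```

```bash
python3 -m crank '0 0 -.001 0 0 0 0;0 0 -.001 0 0 0 0;0 0 0 0 0 0 0';  python3 -m crank '0 0 -.001 0 0 0 0;0 0 -.001 0 0 0 0;0 0 0 0 0 0 0'
```

```text
time: 11.77
tool_pos: [0.5876, -0.0027, 0.2223]
tool_rot: [[0.985, 0.172, -0.001], [0.172, -0.985, 0.0], [-0.001, -0.001, -1.0]]
ft_force: [1.2, -0.7, -1.0]
grip_width: 0.203
gripper_force: 25.0
time: 12.02
tool_pos: [0.5877, -0.0027, 0.2205]
tool_rot: [[0.985, 0.172, -0.001], [0.172, -0.985, 0.0], [-0.001, -0.0, -1.0]]
ft_force: [1.1, -0.1, -1.1]
grip_width: 0.207
gripper_force: 25.0
```

```bash
python3 -m crank '.0003 0 -.003 0 0 0 0;0 0 -.004 0 0 0 0;0 0 -.004 0 0 0 0;0 0 -.004 0 0 0 0;0 0 -.004 0 0 0 0;0 0 0 0 0 0 0';  python3 -m crank '0 0 -.004 0 0 0 0;0 0 -.004 0 0 0 0;0 0 -.004 0 0 0 0;0 0 -.004 0 0 0 0;0 0 -.003 0 0 0 0;0 0 0 0 0 0 0'; python3 -m crank '0 0 -.001 0 0 0 0;0 0 -.001 0 0 0 0;0 0 -.001 0 0 0 0;0 0 0 0 0 0 0;0 0 0 0 0 0 0'
```

```text
time: 12.52
tool_pos: [0.5878, -0.0027, 0.2008]
tool_rot: [[0.985, 0.172, -0.001], [0.172, -0.985, 0.0], [-0.001, -0.001, -1.0]]
ft_force: [2.3, -0.3, -1.8]
grip_width: 0.198
gripper_force: 25.0
time: 13.02
tool_pos: [0.588, -0.0027, 0.1821]
tool_rot: [[0.985, 0.172, -0.001], [0.172, -0.985, 0.0], [-0.001, -0.0, -1.0]]
ft_force: [1.1, 0.1, -1.7]
grip_width: 0.202
gripper_force: 25.0
time: 13.43
tool_pos: [0.5882, -0.0028, 0.1799]
tool_rot: [[0.985, 0.172, -0.0], [0.172, -0.985, 0.0], [-0.0, -0.0, -1.0]]
ft_force: [1.4, 0.9, -1.8]
grip_width: 0.199
gripper_force: 25.0
```

```bash
python3 -m crank '.0005 0 -.001 0 0 0 0;0 0 -.001 0 0 0 0;0 0 0 0 0 0 0'; python3 -m crank '0 0 -.001 0 0 0 0;0 0 -.001 0 0 0 0;0 0 0 0 0 0 0;0 0 0 0 0 0 0'
```

```text
time: 13.68
tool_pos: [0.5889, -0.0029, 0.1782]
tool_rot: [[0.985, 0.172, 0.0], [0.172, -0.985, -0.0], [0.0, 0.0, -1.0]]
ft_force: [0.2, 0.4, 2.4]
grip_width: 0.198
gripper_force: 25.0
time: 14.02
tool_pos: [0.5893, -0.0031, 0.177]
tool_rot: [[0.985, 0.172, 0.001], [0.172, -0.985, -0.0], [0.001, 0.001, -1.0]]
ft_force: [-0.7, 0.5, 7.1]
grip_width: 0.201
gripper_force: 25.0
```

```bash
python3 -m crank '-.0003 .0005 .001 0 0 0 0;0 0 0 0 0 0 0'; python3 -m crank '-.0001 .0006 0 0 0 0 0;0 0 0 0 0 0 0';python3 -m crank '-.0001 .0006 0 0 0 0 0;0 0 0 0 0 0 0';python3 -m crank '-.0001 .0006 0 0 0 0 0;0 0 0 0 0 0 0'
```

```text
time: 14.18
tool_pos: [0.5889, -0.0028, 0.1774]
tool_rot: [[0.985, 0.172, 0.001], [0.172, -0.985, -0.001], [0.001, 0.001, -1.0]]
ft_force: [-0.0, -2.2, 4.3]
grip_width: 0.203
gripper_force: 25.0
time: 14.35
tool_pos: [0.5888, -0.002, 0.1773]
tool_rot: [[0.985, 0.172, 0.001], [0.172, -0.985, -0.001], [0.001, 0.001, -1.0]]
ft_force: [-0.0, -2.5, 5.7]
grip_width: 0.202
gripper_force: 25.0
time: 14.52
tool_pos: [0.5887, -0.0014, 0.1773]
tool_rot: [[0.985, 0.172, 0.001], [0.172, -0.985, -0.0], [0.001, 0.001, -1.0]]
ft_force: [0.5, -1.5, 5.3]
grip_width: 0.203
gripper_force: 25.0
time: 14.68
tool_pos: [0.5887, -0.0011, 0.1773]
tool_rot: [[0.985, 0.172, 0.001], [0.172, -0.985, -0.001], [0.001, 0.001, -1.0]]
ft_force: [0.3, -3.8, 5.5]
grip_width: 0.197
gripper_force: 25.0
```

```bash
python3 -m crank '0 -.001 .002 0 0 0 0;0 0 0 0 0 0 0';python3 -m crank '.001 0 0 0 0 0 0;0 0 0 0 0 0 0';python3 -m crank '.001 0 0 0 0 0 0;0 0 0 0 0 0 0';python3 -m crank '.001 0 0 0 0 0 0;0 0 0 0 0 0 0'
```

```text
time: 14.85
tool_pos: [0.5882, -0.0015, 0.1787]
tool_rot: [[0.985, 0.172, -0.0], [0.172, -0.985, 0.0], [-0.0, -0.0, -1.0]]
ft_force: [1.8, -2.1, 0.2]
grip_width: 0.195
gripper_force: 25.0
time: 15.02
tool_pos: [0.5888, -0.0014, 0.1785]
tool_rot: [[0.985, 0.172, -0.001], [0.172, -0.985, 0.0], [-0.001, -0.001, -1.0]]
ft_force: [-0.5, -2.2, 0.4]
grip_width: 0.202
gripper_force: 25.0
time: 15.18
tool_pos: [0.5895, -0.0013, 0.1785]
tool_rot: [[0.985, 0.172, -0.002], [0.172, -0.985, 0.001], [-0.002, -0.001, -1.0]]
ft_force: [-0.4, -1.5, 1.1]
grip_width: 0.2
gripper_force: 25.0
time: 15.35
tool_pos: [0.5903, -0.0013, 0.1785]
tool_rot: [[0.985, 0.172, -0.002], [0.172, -0.985, 0.0], [-0.002, -0.001, -1.0]]
ft_force: [-2.0, -0.7, 0.8]
grip_width: 0.201
gripper_force: 25.0
```

```bash
python3 -m crank '.0008 0 0 0 0 0 0;0 0 0 0 0 0 0';python3 -m crank '.0008 0 0 0 0 0 0;0 0 0 0 0 0 0';python3 -m crank '.0008 0 0 0 0 0 0;0 0 0 0 0 0 0'
```

```text
time: 15.52
tool_pos: [0.5909, -0.0013, 0.1785]
tool_rot: [[0.985, 0.172, -0.002], [0.172, -0.985, 0.0], [-0.002, -0.001, -1.0]]
ft_force: [-3.6, -1.4, 0.6]
grip_width: 0.204
gripper_force: 25.0
time: 15.68
tool_pos: [0.5918, -0.0012, 0.1785]
tool_rot: [[0.985, 0.172, -0.002], [0.172, -0.985, 0.001], [-0.002, -0.001, -1.0]]
ft_force: [-4.0, -0.8, -1.1]
grip_width: 0.205
gripper_force: 25.0
time: 15.85
tool_pos: [0.5929, -0.0012, 0.1785]
tool_rot: [[0.985, 0.172, -0.002], [0.172, -0.985, 0.001], [-0.001, -0.001, -1.0]]
ft_force: [-4.5, -0.1, -0.4]
grip_width: 0.203
gripper_force: 25.0
```

Run:
```python
from h import *
p,d=read_camera("scene");np.savez("scene4.npz",p=p,d=d)
a=cv2.resize(p[140:215,225:285,::-1],(480,600),interpolation=cv2.INTER_CUBIC)
t,d=read_camera("top");b=cv2.resize(t[160:190,245:275,::-1],(300,300),interpolation=cv2.INTER_CUBIC)
o=np.zeros((600,780,3),np.uint8);o[:,:480]=a;o[:300,480:]=b;cv2.imwrite("pics/s6.png",o)
tp=read_state()["tool_pos"]
for z in(.16,.13,.11,.09,.065): 
  u=proj("scene",[tp[0],tp[1],z]);print(z,(np.array(u)-[225,140]+.5)*8)
```

```text
0.16 [265.23365572 200.34042994]
0.13 [265.4784337  269.29566436]
0.11 [265.63717503 314.01392474]
0.09 [265.79249525 357.76844068]
0.065 [265.98200083 411.15315213]
```

View pics/s6.png

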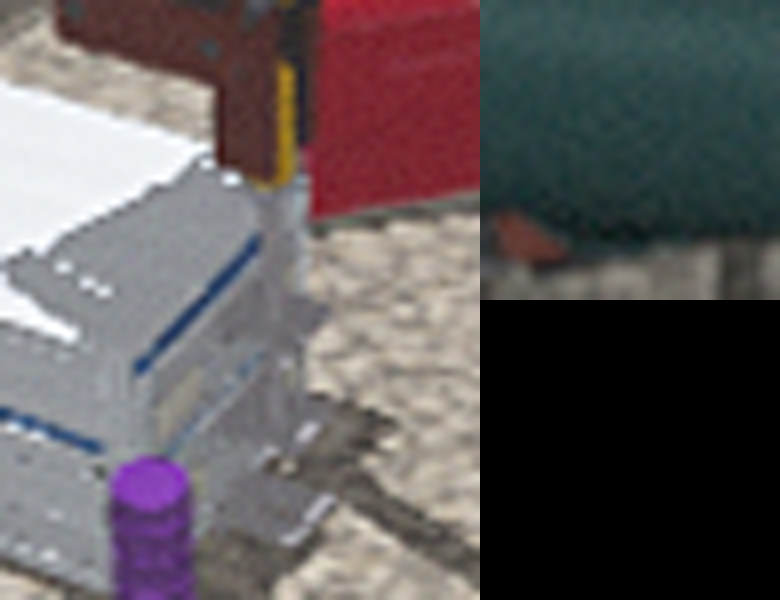

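Run:
```python
from h import *
z=np.load("scene4.npz");z3=np.load("scene1.npz");D=z["d"];P=pts("scene",D);p=z["p"]
tp=read_state()["tool_pos"];print(tp)
# rod points by depth: near vertical line in front of rack
for v in range(160,190):
    e=proj("scene",[tp[0],tp[1],.11])[0]
    c=np.arange(250,270); q=P[v,c]
    near=[(int(u),[int(t) for t in (q[i]*1000)]) for i,u in enumerate(c) if abs(q[i,0]-tp[0])<.02 and abs(q[i,1]-tp[1])<.025 and q[i,2]>.02]
    if v%3==0: print(v,[ (u,*t) for u,t in near])
```

```text
[ 0.59297603 -0.00121454  0.17855899]
162 [(255, 595, 7, 172), (256, 585, 14, 180), (257, 581, 16, 182), (258, 580, 13, 181), (259, 585, 2, 173), (260, 585, -1, 171), (261, 580, -1, 173)]
165 [(257, 593, 1, 159), (258, 588, 2, 162), (259, 590, -3, 158)]
168 [(257, 591, 4, 151), (258, 589, 1, 151), (259, 588, -2, 149)]
171 [(257, 592, 2, 140), (258, 589, 1, 141), (259, 587, 0, 141)]
174 [(250, 612, 9, 124), (251, 612, 5, 122), (254, 611, -7, 115), (255, 611, -11, 112), (257, 593, 1, 128), (258, 589, 1, 130), (259, 587, 0, 130)]
177 [(252, 609, 4, 111), (253, 607, 2, 112), (254, 606, -1, 110), (255, 605, -4, 108), (256, 600, -2, 112), (257, 593, 1, 117), (258, 587, 4, 122), (259, 588, -1, 118), (260, 594, -14, 107), (261, 591, -14, 109), (262, 587, -13, 111), (263, 585, -16, 111)]
180 [(250, 606, 17, 110), (251, 603, 16, 111), (252, 601, 14, 110), (253, 597, 14, 112), (254, 595, 12, 112), (255, 595, 8, 110), (256, 594, 4, 108), (257, 590, 5, 110), (258, 589, 2, 109), (259, 584, 3, 111), (260, 584, -1, 108), (261, 581, -2, 109), (262, 579, -3, 110), (263, 577, -6, 109), (264, 576, -10, 107)]
183 [(250, 607, 16, 98), (251, 604, 15, 98), (252, 606, 8, 93), (253, 609, 0, 87), (254, 607, -1, 87), (255, 609, -9, 81), (256, 612, -17, 74), (257, 583, 13, 107), (258, 581, 11, 107), (259, 576, 13, 111), (260, 574, 12, 111)]
186 [(250, 604, 19, 90), (251, 605, 15, 87), (252, 608, 5, 80), (253, 611, -1, 74), (254, 610, -5, 72), (256, 612, -17, 63), (257, 612, -21, 61), (258, 589, 1, 86), (259, 586, 0, 87)]
189 [(250, 606, 18, 77), (251, 606, 13, 75), (253, 608, 1, 66), (254, 608, -2, 63), (255, 605, -4, 63), (256, 604, -7, 62), (257, 602, -9, 62), (258, 588, 2, 76), (259, 584, 2, 78), (260, 595, -14, 62), (261, 593, -17, 62)]
```

```bash
python3 -m crank '-.001 0 0 .0015 -.0085 0 0;-.001 0 0 .0015 -.0085 0 0;-.0007 0 0 .0013 -.008 0 0;0 0 0 0 0 0 0;0 0 0 0 0 0 0' 45
cat > rod.py <<'E'
from h import *
def rod(p,tp,zs):
    g=cv2.cvtColor(p,cv2.COLOR_RGB2GRAY).astype(float)
    for z in zs:
        u,v=proj("scene",[tp[0],tp[1],z]);r=int(round(v));c=int(round(u));print(z,round(u,1),r,g[r,c-6:c+7].astype(int),c-6)
E
python3 - <<'E'
from rod import *
p,d=read_camera("scene");np.savez("scene5.npz",p=p,d=d);s=read_state();print(s["ft_force"],s["torque"])
P=pts("scene",d)
rod(p,s["tool_pos"],(.155,.145,.135,.125,.10,.095,.09,.085,.08,.075,.07))
print("before");rod(np.load("scene3.npz")["p"],[.5942,-.014],(.2,.19,.18,.17,.16,.15,.14,.13,.125))
print("tilted");rod(np.load("scene4.npz")["p"],[.593,-.0012],(.155,.145,.135,.125,.10,.095,.09,.085,.08,.075,.07))
E
```

```text
time: 16.37
tool_pos: [0.5909, -0.0016, 0.179]
tool_rot: [[0.985, 0.172, 0.026], [0.172, -0.985, 0.004], [0.026, 0.0, -1.0]]
ft_force: [-3.3, -0.5, -2.3]
grip_width: 0.198
gripper_force: 45.0
[-3.69140991 -1.11811347 -1.86810945] [-0.15315533  0.89736108 -0.00972074]
0.155 258.3 166 [145 144 149 142 146 123 113 121 137 152 150 107  63] 252
0.145 258.3 169 [148 147 148 153 112  94 124 122 111 120 159 145  89] 252
0.135 258.3 172 [148 136  86  69 116 125 117 116 115 114 151 169 149] 252
0.125 258.3 175 [ 60  88 126 129 112 106 112 121 128 136 149 177 189] 252
0.1 258.4 182 [114  95 109 120 114 116 116 110 110 110  97 126 185] 252
0.095 258.4 183 [131 125 127 128 125 120 119 109 112 105  98 160 199] 252
0.09 258.4 184 [130 126 129 126 127 112 113 115 122 115 113 167 165] 252
0.085 258.4 186 [132 135 122 102 124 124 117 121 128 141 127 161 184] 252
0.08 258.4 187 [128 149 130 113 128 115 119 117 128 143 121 157 199] 252
0.075 258.4 188 [124 122 128 121 112 111 113 119 123 131 124 161 196] 252
0.07 258.4 190 [133 138 112 109 110 113 117 121 112 106 110 111 106] 252
before
0.2 260.1 150 [1
[... 756 characters left out ...]
12  95 123 124 119 118 154 143  93] 252
0.135 257.7 172 [146 133  87  62 120 130 120 114 116 118 152 172 145] 252
0.125 257.7 175 [ 54  91 127 126 112 103 118 115 124 135 155 183 192] 252
0.1 257.7 182 [115  98 114 125 118 118 117 109 105 104 127 149 183] 252
0.095 257.7 183 [130 123 133 129 128 128 116 113 110 109 100 158 198] 252
0.09 257.7 184 [132 127 129 124 126 106 106 120 131 126 113 160 168] 252
0.085 257.7 186 [126 134 119 100 123 119 109 125 123 134 132 161 187] 252
0.08 257.7 187 [128 147 135 117 128 104 103 117 116 133 127 159 194] 252
0.075 257.7 188 [126 119 131 130 108 107 113 121 116 124 121 160 197] 252
0.07 257.7 190 [133 142 112 106 111 103 115 124 111  99 114 108 107] 252
```

```bash
python3 -m crank '-.001 0 0 0 0 0 0;0 0 0 0 0 0 0;0 0 0 0 0 0 0';python3 -m crank '-.0007 0 0 0 0 0 0;0 0 0 0 0 0 0;0 0 0 0 0 0 0';python3 -m crank '-.0006 0 0 0 0 0 0;0 0 0 0 0 0 0;0 0 0 0 0 0 0'
```

```text
time: 16.67
tool_pos: [0.5905, -0.0016, 0.1792]
tool_rot: [[0.985, 0.172, 0.026], [0.172, -0.985, 0.004], [0.027, 0.0, -1.0]]
ft_force: [-2.9, -1.2, -2.3]
grip_width: 0.197
gripper_force: 45.0
time: 16.92
tool_pos: [0.5901, -0.0016, 0.1794]
tool_rot: [[0.985, 0.172, 0.027], [0.172, -0.985, 0.004], [0.027, 0.0, -1.0]]
ft_force: [-0.7, -0.8, -2.3]
grip_width: 0.202
gripper_force: 45.0
time: 17.17
tool_pos: [0.5892, -0.0014, 0.1793]
tool_rot: [[0.985, 0.172, 0.026], [0.172, -0.985, 0.005], [0.027, -0.0, -1.0]]
ft_force: [-0.5, 0.2, -1.2]
grip_width: 0.194
gripper_force: 45.0
```

```bash
python3 -m crank '0 0 -.001 0 0 0 0;0 0 -.001 0 0 0 0;0 0 0 0 0 0 0';python3 -m crank '0 0 -.001 0 0 0 0;0 0 0 0 0 0 0;0 0 0 0 0 0 0'
```

```text
time: 17.42
tool_pos: [0.5892, -0.0016, 0.1773]
tool_rot: [[0.985, 0.172, 0.026], [0.172, -0.985, 0.004], [0.027, 0.0, -1.0]]
ft_force: [-0.6, -0.9, 1.6]
grip_width: 0.198
gripper_force: 45.0
time: 17.67
tool_pos: [0.5894, -0.0017, 0.1769]
tool_rot: [[0.985, 0.172, 0.027], [0.172, -0.985, 0.004], [0.027, 0.001, -1.0]]
ft_force: [-0.3, -0.8, 7.3]
grip_width: 0.199
gripper_force: 45.0
```

```bash
python3 -m crank '-.0001 .0007 .0007 0 0 0 0;0 0 0 0 0 0 0';python3 -m crank '-.0001 .0007 0 0 0 0 0;0 0 0 0 0 0 0';python3 -m crank '-.0001 .0007 0 0 0 0 0;0 0 0 0 0 0 0';python3 -m crank '-.0001 .0007 0 0 0 0 0;0 0 0 0 0 0 0';python3 -m crank '-.0001 .0007 0 0 0 0 0;0 0 0 0 0 0 0'
```

```text
time: 17.83
tool_pos: [0.5891, -0.0012, 0.1772]
tool_rot: [[0.985, 0.172, 0.026], [0.172, -0.985, 0.004], [0.027, 0.001, -1.0]]
ft_force: [-0.1, -1.8, 5.2]
grip_width: 0.195
gripper_force: 45.0
time: 18.0
tool_pos: [0.5891, -0.0007, 0.1772]
tool_rot: [[0.985, 0.172, 0.027], [0.172, -0.985, 0.003], [0.027, 0.001, -1.0]]
ft_force: [-0.0, -2.5, 5.3]
grip_width: 0.201
gripper_force: 45.0
time: 18.17
tool_pos: [0.5891, -0.0002, 0.1772]
tool_rot: [[0.985, 0.172, 0.027], [0.172, -0.985, 0.003], [0.027, 0.002, -1.0]]
ft_force: [0.0, -3.2, 4.9]
grip_width: 0.199
gripper_force: 45.0
time: 18.33
tool_pos: [0.5889, 0.0004, 0.1772]
tool_rot: [[0.985, 0.172, 0.027], [0.172, -0.985, 0.003], [0.027, 0.002, -1.0]]
ft_force: [0.7, -4.5, 5.6]
grip_width: 0.2
gripper_force: 45.0
time: 18.5
tool_pos: [0.5888, 0.0011, 0.1772]
tool_rot: [[0.985, 0.172, 0.027], [0.172, -0.985, 0.003], [0.027, 0.002, -1.0]]
ft_force: [0.5, -4.1, 5.3]
grip_width: 0.194
gripper_force: 45.0
```

```bash
python3 -m crank '.0004 -.0025 .0008 0 0 0 0;0 0 0 0 0 0 0;0 -.001 0 0 0 0 0;0 0 0 0 0 0 0';python3 -m crank '.0001 -.0007 -.0003 0 0 0 0;0 0 0 0 0 0 0';python3 -m crank '.0001 -.0007 0 0 0 0 0;0 0 0 0 0 0 0';python3 -m crank '.0001 -.0007 0 0 0 0 0;0 0 0 0 0 0 0';python3 -m crank '.0001 -.0007 0 0 0 0 0;0 0 0 0 0 0 0';python3 -m crank '.0001 -.0007 0 0 0 0 0;0 0 0 0 0 0 0'
```

```text
time: 18.83
tool_pos: [0.5883, -0.0012, 0.177]
tool_rot: [[0.985, 0.172, 0.024], [0.172, -0.985, 0.005], [0.025, -0.001, -1.0]]
ft_force: [0.7, 1.0, -0.2]
grip_width: 0.198
gripper_force: 45.0
time: 19.0
tool_pos: [0.5884, -0.0016, 0.1768]
tool_rot: [[0.985, 0.172, 0.025], [0.172, -0.985, 0.006], [0.025, -0.001, -1.0]]
ft_force: [0.7, 1.6, -0.4]
grip_width: 0.195
gripper_force: 45.0
time: 19.17
tool_pos: [0.5885, -0.0026, 0.1768]
tool_rot: [[0.985, 0.172, 0.025], [0.172, -0.985, 0.005], [0.025, -0.001, -1.0]]
ft_force: [1.1, 3.0, -1.2]
grip_width: 0.197
gripper_force: 45.0
time: 19.33
tool_pos: [0.5886, -0.0034, 0.1768]
tool_rot: [[0.985, 0.172, 0.024], [0.172, -0.985, 0.005], [0.025, -0.001, -1.0]]
ft_force: [1.1, 3.0, -1.7]
grip_width: 0.196
gripper_force: 45.0
time: 19.5
tool_pos: [0.5886, -0.0039, 0.1769]
tool_rot: [[0.985, 0.172, 0.024], [0.172, -0.985, 0.005], [0.025, -0.001, -1.0]]
ft_force: [1.9, 4.2, -3.0]
grip_width: 0.196
gripper_force: 45.0
time: 19.67
tool_pos: [0.5888, -0.0047, 0.1769]
tool_rot: [[0.985, 0.172, 0.024], [0.172, -0.985, 0.005], [0.025, -0.001, -1.0]]
ft_force: [1.6, 4.3, -2.8]
grip_width: 0.196
gripper_force: 45.0
```

```bash
python3 -m crank '-.0002 .0012 -.001 0 0 0 0;0 0 -.001 0 0 0 0;0 0 0 0 0 0 0';python3 -m crank '0 0 -.0015 0 0 0 0;0 0 -.0015 0 0 0 0;0 0 0 0 0 0 0'
```

```text
time: 19.92
tool_pos: [0.5888, -0.0041, 0.1751]
tool_rot: [[0.985, 0.172, 0.025], [0.172, -0.985, 0.004], [0.025, 0.001, -1.0]]
ft_force: [0.6, 2.6, -0.5]
grip_width: 0.197
gripper_force: 45.0
time: 20.17
tool_pos: [0.5887, -0.004, 0.1719]
tool_rot: [[0.985, 0.172, 0.025], [0.172, -0.985, 0.004], [0.025, 0.0, -1.0]]
ft_force: [0.8, 1.3, -0.5]
grip_width: 0.196
gripper_force: 45.0
```

```bash
python3 -m crank '0 .0005 -.003 0 0 0 0;0 0 -.003 0 0 0 0;0 0 -.003 0 0 0 0;0 0 -.003 0 0 0 0;0 0 -.003 0 0 0 0;0 0 0 0 0 0 0';python3 -m crank '0 0 -.003 0 0 0 0;0 0 -.003 0 0 0 0;0 0 -.003 0 0 0 0;0 0 -.003 0 0 0 0;0 0 -.003 0 0 0 0;0 0 -.003 0 0 0 0;0 0 -.002 0 0 0 0;0 0 0 0 0 0 0'
```

```text
time: 20.67
tool_pos: [0.5887, -0.0035, 0.1564]
tool_rot: [[0.985, 0.172, 0.025], [0.172, -0.985, 0.004], [0.025, 0.0, -1.0]]
ft_force: [0.9, 0.6, -1.8]
grip_width: 0.201
gripper_force: 45.0
time: 21.33
tool_pos: [0.5889, -0.0033, 0.1367]
tool_rot: [[0.985, 0.172, 0.025], [0.172, -0.985, 0.004], [0.025, -0.0, -1.0]]
ft_force: [2.0, -0.7, -2.3]
grip_width: 0.201
gripper_force: 45.0
```

```bash
python3 -m crank '.0004 0 -.001 0 0 0 0;0 0 -.001 0 0 0 0;0 0 0 0 0 0 0';python3 -m crank '0 0 -.001 0 0 0 0;0 0 0 0 0 0 0';python3 -m crank '0 0 -.001 0 0 0 0;0 0 0 0 0 0 0'
```

```text
time: 21.58
tool_pos: [0.589, -0.0033, 0.1349]
tool_rot: [[0.985, 0.172, 0.025], [0.172, -0.985, 0.004], [0.025, -0.0, -1.0]]
ft_force: [1.0, -0.7, -0.8]
grip_width: 0.199
gripper_force: 45.0
time: 21.75
tool_pos: [0.589, -0.0033, 0.134]
tool_rot: [[0.985, 0.172, 0.025], [0.172, -0.985, 0.004], [0.025, -0.0, -1.0]]
ft_force: [1.5, 0.2, -0.9]
grip_width: 0.195
gripper_force: 45.0
time: 21.92
tool_pos: [0.5891, -0.0033, 0.133]
tool_rot: [[0.985, 0.172, 0.025], [0.172, -0.985, 0.004], [0.025, -0.0, -1.0]]
ft_force: [-0.0, 0.3, -0.6]
grip_width: 0.195
gripper_force: 45.0
```

```bash
python3 -m crank '0 0 -.001 0 0 0 0;0 0 0 0 0 0 0';python3 -m crank '0 0 -.001 0 0 0 0;0 0 0 0 0 0 0'
```

```text
time: 22.08
tool_pos: [0.5891, -0.0033, 0.132]
tool_rot: [[0.985, 0.172, 0.025], [0.172, -0.985, 0.004], [0.025, -0.0, -1.0]]
ft_force: [-0.1, -0.3, -0.7]
grip_width: 0.197
gripper_force: 45.0
time: 22.25
tool_pos: [0.5891, -0.0033, 0.131]
tool_rot: [[0.985, 0.172, 0.025], [0.172, -0.985, 0.004], [0.025, -0.0, -1.0]]
ft_force: [-0.4, -0.3, -0.9]
grip_width: 0.197
gripper_force: 45.0
```

```bash
python3 -m crank '0 0 -.0015 0 0 0 0;0 0 -.0015 0 0 0 0;0 0 -.0015 0 0 0 0;0 0 0 0 0 0 0';python3 -m crank '0 0 -.001 0 0 0 0;0 0 -.001 0 0 0 0;0 0 0 0 0 0 0';python3 -m crank '0 0 -.001 0 0 0 0;0 0 -.0005 0 0 0 0;0 0 0 0 0 0 0'
```

```text
time: 22.58
tool_pos: [0.5891, -0.0033, 0.1263]
tool_rot: [[0.985, 0.172, 0.025], [0.172, -0.985, 0.004], [0.025, -0.0, -1.0]]
ft_force: [0.5, 0.8, -1.1]
grip_width: 0.195
gripper_force: 45.0
time: 22.83
tool_pos: [0.5892, -0.0033, 0.1244]
tool_rot: [[0.985, 0.172, 0.025], [0.172, -0.985, 0.004], [0.025, -0.0, -1.0]]
ft_force: [0.2, 0.0, -0.9]
grip_width: 0.197
gripper_force: 45.0
time: 23.08
tool_pos: [0.5891, -0.0033, 0.123]
tool_rot: [[0.985, 0.172, 0.025], [0.172, -0.985, 0.004], [0.025, -0.0, -1.0]]
ft_force: [1.0, 1.4, -1.4]
grip_width: 0.195
gripper_force: 45.0
```

```bash
python3 -m crank '0 0 -.0007 0 0 0 0;0 0 0 0 0 0 0';python3 -m crank '0 0 -.0006 0 0 0 0;0 0 0 0 0 0 0';python3 -m crank '0 0 -.0006 0 0 0 0;0 0 0 0 0 0 0'
```

```text
time: 23.25
tool_pos: [0.5893, -0.0033, 0.1227]
tool_rot: [[0.985, 0.172, 0.025], [0.172, -0.985, 0.004], [0.026, 0.0, -1.0]]
ft_force: [-0.1, 1.1, 2.5]
grip_width: 0.195
gripper_force: 45.0
time: 23.42
tool_pos: [0.5893, -0.0033, 0.1227]
tool_rot: [[0.985, 0.172, 0.026], [0.172, -0.985, 0.004], [0.026, 0.0, -1.0]]
ft_force: [-2.5, 0.3, 6.2]
grip_width: 0.198
gripper_force: 45.0
time: 23.58
tool_pos: [0.5894, -0.0033, 0.1226]
tool_rot: [[0.985, 0.172, 0.026], [0.172, -0.985, 0.004], [0.026, 0.0, -1.0]]
ft_force: [-3.2, 0.1, 11.2]
grip_width: 0.198
gripper_force: 45.0
```

```bash
python3 -m crank '0 0 .0012 0 0 0 0;0 0 0 0 0 0 0;0 0 0 0 0 0 .25;0 0 0 0 0 0 .3;0 0 0 0 0 0 .45;0 0 0 0 0 0 .5;0 0 0 0 0 0 .5;0 0 .005 0 0 0 .5;0 0 .01 0 0 0 .5;0 0 .02 0 0 0 .5;0 0 .03 0 0 0 .5;0 0 .03 0 0 0 .5'
python3 -m crank '0 0 .03 0 0 0 .5;-.03 -.03 .02 0 0 0 .5;-.03 -.04 0 0 0 0 .5;-.03 -.04 0 0 0 0 .5;-.02 -.04 0 0 0 0 .5;-.01 -.04 0 0 0 0 .5;0 -.04 0 0 0 0 .5;0 -.04 0 0 0 0 .5;0 0 0 0 0 0 .5;0 0 0 0 0 0 .5'
python3 - <<'E'
from h import *
p,d=read_camera("scene");a=cv2.resize(p[140:220,190:297,::-1],(400,300),interpolation=cv2.INTER_CUBIC)
c=cv2.resize(p[:,:,::-1],(400,300),interpolation=cv2.INTER_AREA)
t,dt=read_camera("top");b=cv2.resize(t[140:200,220:300,::-1],(400,300),interpolation=cv2.INTER_CUBIC);e=cv2.resize(t[:,:,::-1],(400,300),interpolation=cv2.INTER_AREA)
cv2.imwrite("pics/f.png",np.vstack([np.hstack([a,b]),np.hstack([c,e])]))
a=np.radians(9.86);ex=np.array([np.cos(a),np.sin(a)]);ey=np.array([-ex[1],ex[0]]);O=np.array([.690,.0135])
for n,D in(("scene",d),("top",dt)):
    P=pts(n,D);X=(P[...,:2]-O)@ex;Y=(P[...,:2]-O)@ey
    for l,z in(("up",.11),("low",.062),("base",.018)):
        m=(abs(P[...,2]-z)<.005)&(X<-.09)&(X>-.14)&(abs(Y)<.03)
        if m.sum()>20:print(n,l,m.sum(),X[m].min())
    m=(P[...,2]>.13)&(P[...,2]<.2)&(abs(X+.102)<.03)&(abs(Y)<.03);print("handle top",np.percentile(P[m][:,2],95),np.median(P[m],0),m.sum())
E
```

```text
time: 24.58
tool_pos: [0.5886, -0.0032, 0.2187]
tool_rot: [[0.985, 0.172, 0.024], [0.172, -0.985, 0.005], [0.024, -0.0, -1.0]]
ft_force: [-0.7, -0.4, 0.5]
grip_width: 0.499
gripper_force: 0.0
time: 25.42
tool_pos: [0.4838, -0.256, 0.266]
tool_rot: [[0.985, 0.168, 0.026], [0.168, -0.986, 0.004], [0.026, 0.001, -1.0]]
ft_force: [0.3, 0.5, -0.1]
grip_width: 0.499
gripper_force: 0.0
scene up 54 -0.11797565322355363
scene low 63 -0.11741694509343487
scene base 61 -0.11775707997684798
handle top 0.15942367360424015 [0.58601301 0.00188571 0.14989175] 73
top up 43 -0.11881699729090872
handle top 0.16069231130830788 [ 0.58787688 -0.00386967  0.15637772] 26
```

View pics/f.png

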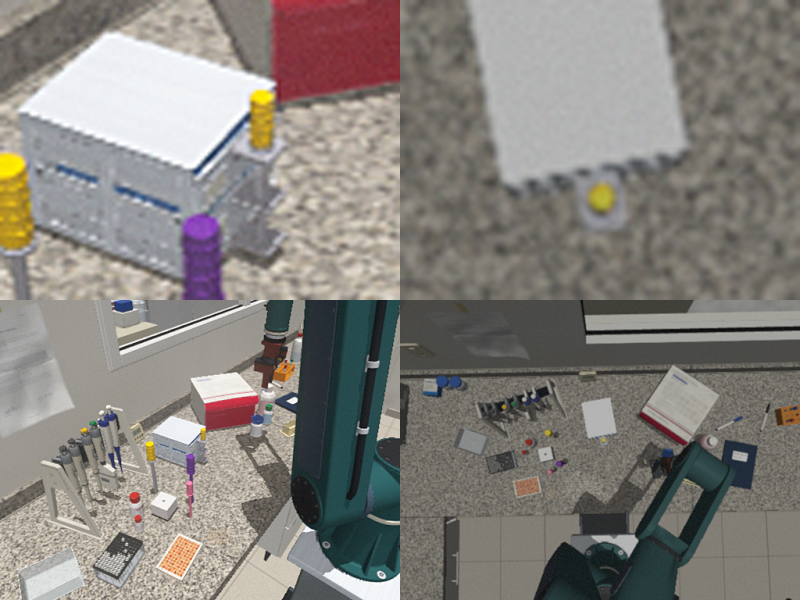

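The rod stands upright in all three tabs, with its collar on the upper tab at (262,145) and the handle top at z ≈ 0.158. The drawers are home, the bystanders are standing, and the gripper is clear.

```bash
python3 -c "
from rig import *
print(job_done())"
```

```text
the job is handed in; nothing more can be done
None
```

The job is handed in at about 25 s of the 72 s allowed: the upper drawer is pushed home, the lock rod is threaded through all three tabs with its collar on the upper tab and let go, and the jar, bottles and vial look undisturbed in the final pictures.

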